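# Switch on the test gauges in order

### The arm

A 6-joint arm with a two-finger parallel gripper is mounted at the origin on the work surface. World frame = base frame: x ahead of the robot, y to its left, z up, the work surface at z = 0. Lengths are in m, angles in rad, forces in N, time in s.
With the tool pointing down it reaches from about 0.225 to 0.725 m from the base axis. Payload 3.1 kg.
Tool frame: the origin (TCP) lies at the very end of the fingers, on their centre line; the grasp point (between the pads) lies 19 mm behind it; z points along the fingers, y is the line along which they close (so a half turn about z gives the same grasp; the last joint's range is limited). The gripper opens to 85 mm and grips with 20 to 120 N. Pads are 22 mm wide; open, the fingers measure 114 mm over their backs; the gripper's body (76 mm by 85 mm) begins 54 mm behind the grasp point. The pads swing forward as they close: fully open they stand 13 mm farther back than shut.
Start: joints at [1.05, 0.048, 0.099, 1.622, 0, 1.443], TCP at [0.201, 0.485, 0.231] pointing down, gripper open.
Joint ranges: [-2.91, 2.91], [-0.99, 1.94], [-1.21, 1.42], [-2.12, 2.29], [-1.49, 1.47], [-3.14, 3.14]. Speed limits (rad/s): [2.79, 2.79, 3.14, 3.14, 3.14, 3.14].

### API

Orientations are given as a rotation vector (axis times angle).
In Python, from cell import get_state, viewer, job gives the robot as it stands. The module is installed in compiled form; this text tells all that it offers.
- The arm moves only by the tool drive_tool, never from a script. Its argument "steps" is one flat list of numbers, 7 for each row, row after row: the shift along the world's x, y, z in mm, then the turn, a rotation vector about the world's x, y, z in rad, then the opening, from 0 (shut) to 1 (fully open). In form: [x, y, z, ax, ay, az, gripper, x, y, z, ax, ay, az, gripper, ...]. A call has 1 to 20 rows; each row shifts and turns the commanded pose from where the row before left it; what a row does not reach is not made up. A row lasts 1/8 s, in which the tool goes at most 62.5 mm and 10.7 degrees, less where a joint would pass 70% of its speed; a pose out of reach is approached as far as the arm can. A call is refused whole if a number of a shift passes 62.5 or a number of a turn 0.188, either way. A call with a gripper value outside its range is refused whole. The fingers move at their own pace and stop on an object; the grip force is fixed at half the most. Time passes only in rows, so rows that do not move let the fingers close. It gives the time, the measured TCP pose, the force, the opening and the grip force at its end, in the units of the state.
- get_state(): the state, without advancing time (a new reading comes with each control period).
- viewer.grab_frame(name): name is "scene" or "top" or "wrist"; returns the picture (420x560x3 uint8, red, green, blue); there is no depth.
- viewer.get_calibration(name): a dict with "vfov" (degrees; the focal length in pixels is half the picture's height over the tangent of half this angle, whatever the lens; pixels are square), "cx", "cy" (the principal point, pixels), "world_to_cam" (4x4, takes a point from world to camera coordinates). Camera axes: x right, y up, looking along -z (the intrinsics and any distortion apply to the point x, -y, -z); pixel columns grow to the right and rows downward; lengths in m; the calibration is good to about 2 mm. A picture is of the moment at which its call begins: read the wrist's pose just before it. get_calibration takes no time and is no camera call; for the wrist camera it gives the pose at the moment of the call.
- job.close_job(): hands the job in; it is judged then, once.
The state is a dict: "t": time; "q": joint angles; "qvel": joint speeds; "tau": joint torques, N m; "tool_pos": TCP position; "eef_rot": TCP orientation; "contact_force": force on the tool from outside, world axes, zero at the start; "torque": the same for the moment, N m; "grip_width": finger opening in m; "finger_force": force on a finger pad.
Only numpy, scipy, OpenCV 4.12 (cv2) and the standard library are available. Lean on these libraries where they do the work, as an engineer would, in place of code of your own. Each camera call takes 0.05 s, during which the arm holds its last target. There are 200 camera calls.

### The job

Switch on three of the digital pressure gauges lying on the calibration bench by pressing the black button on each one fully in, lightly, with the fingertips: first the red-ringed gauge, then the yellow-ringed one, then the blue-ringed one. Leave the grey-ringed gauge switched off, do not lift or shift any gauge, and leave everything else on the bench undisturbed.

Things in the scene. Friction and masses are not known exactly. Their poses are not given: they have to be found in the camera images.
- red_gauge: digital pressure gauge with red rubber boot ring, loose, lying on its back face up: round, 100 mm across, face 40 mm above the bench, about 0.45 kg. Origin under the centre of the round case; its stem points along its own -x out to 85 mm from the centre; z up
- red_button_top (a point): centre of the top of the red-booted gauge's round black on-button (22 mm across), on the face 22 mm from the gauge's centre towards the stem; 56 mm above the bench when the button is out, 49 mm when it is in and nothing presses it; moves down with the button. The button is pressed straight down; its rubber cap is 16 mm proud of the face when out and springs by 1 mm for every 1.5 N, at most 7 mm
- red_button (a joint): how far the red-booted gauge's button is pressed in, m: 0 out, 0.007 fully in at its stop (cap then still 9 mm proud of the face when let go). No return spring: it resists with about 3 N (the cap gives 2 mm first) and stays where it is left; on from 0.005. It starts between 0 and 0.0015
- yellow_gauge: digital pressure gauge with yellow rubber boot ring, loose, lying on its back face up: round, 100 mm across, face 40 mm above the bench, about 0.45 kg. Origin under the centre of the round case; its stem points along its own -x out to 85 mm from the centre; z up
- yellow_button_top (a point): centre of the top of the yellow-booted gauge's round black on-button (22 mm across), on the face 22 mm from the gauge's centre towards the stem; 56 mm above the bench when the button is out, 49 mm when it is in and nothing presses it; moves down with the button. The button is pressed straight down; its rubber cap is 16 mm proud of the face when out and springs by 1 mm for every 1.5 N, at most 7 mm
- yellow_button (a joint): how far the yellow-booted gauge's button is pressed in, m: 0 out, 0.007 fully in at its stop (cap then still 9 mm proud of the face when let go). No return spring: it resists with about 3 N (the cap gives 2 mm first) and stays where it is left; on from 0.005. It starts between 0 and 0.0015
- blue_gauge: digital pressure gauge with blue rubber boot ring, loose, lying on its back face up: round, 100 mm across, face 40 mm above the bench, about 0.45 kg. Origin under the centre of the round case; its stem points along its own -x out to 85 mm from the centre; z up
- blue_button_top (a point): centre of the top of the blue-booted gauge's round black on-button (22 mm across), on the face 22 mm from the gauge's centre towards the stem; 56 mm above the bench when the button is out, 49 mm when it is in and nothing presses it; moves down with the button. The button is pressed straight down; its rubber cap is 16 mm proud of the face when out and springs by 1 mm for every 1.5 N, at most 7 mm
- blue_button (a joint): how far the blue-booted gauge's button is pressed in, m: 0 out, 0.007 fully in at its stop (cap then still 9 mm proud of the face when let go). No return spring: it resists with about 3 N (the cap gives 2 mm first) and stays where it is left; on from 0.005. It starts between 0 and 0.0015
- grey_gauge: digital pressure gauge with grey rubber boot ring, loose, lying on its back face up: round, 100 mm across, face 40 mm above the bench, about 0.45 kg. Origin under the centre of the round case; its stem points along its own -x out to 85 mm from the centre; z up. Spare gauge, must stay off
- grey_button_top (a point): centre of the top of the grey-booted gauge's round black on-button (22 mm across), on the face 22 mm from the gauge's centre towards the stem; 56 mm above the bench when the button is out, 49 mm when it is in and nothing presses it; moves down with the button. The button is pressed straight down; its rubber cap is 16 mm proud of the face when out and springs by 1 mm for every 1.5 N, at most 7 mm
- grey_button (a joint): how far the grey-booted gauge's button is pressed in, m: 0 out, 0.007 fully in at its stop (cap then still 9 mm proud of the face when let go). No return spring: it resists with about 3 N (the cap gives 2 mm first) and stays where it is left; on from 0.005. It starts between 0 and 0.0015
- screwdriver: green-handled screwdriver lying on the bench, about 200 mm long; leave it alone
- adapter_a: small brass adapter fitting standing upright, 32 mm across, 44 mm tall; origin under its centre; leave it alone
- adapter_b: second brass adapter fitting, same as the first; leave it alone
- bottle: amber bottle with black cap, 52 mm across, 115 mm tall; origin under its centre; leave it alone
- collar: steel collar lying flat, 40 mm outside, 24 mm hole, 16 mm high; leave it alone
There are look-alikes about, which are no part of the job. What is shaped like the blue_gauge but green is not meant.

How it is judged:
On the way, in this order (a step that is already met when the one before it is completed fails the run):
1. the red gauge's button is pressed in (more than 5 mm) (value of joint red_button above 0.005 m), for 0.1 s.
2. the yellow gauge's button is pressed in (more than 5 mm) (value of joint yellow_button above 0.005 m), for 0.1 s.
3. the blue gauge's button is pressed in (more than 5 mm) (value of joint blue_button above 0.005 m), for 0.1 s.
At the end, for the whole second after the job is handed in: The red, yellow and blue gauges' buttons are in by more than 5 mm, the grey one's by less than 3.5 mm; all gauges lie flat, at rest, within 30 mm of where they started; the other loose things are within 25 mm of where they started and the upright ones still stand (value of joint each of red_button, yellow_button, blue_button above 0.005 m and value of joint grey_button below 0.0035 m and distance of each of red_gauge, yellow_gauge, blue_gauge, grey_gauge from where it was at the start of the episode below 0.03 m and angle between each of red_gauge, yellow_gauge, blue_gauge, grey_gauge's own z axis and vertical below 0.1 rad and linear speed of each of red_gauge, yellow_gauge, blue_gauge, grey_gauge below 0.02 m/s and distance of each of screwdriver, adapter_a, adapter_b, bottle, collar from where it was at the start of the episode below 0.025 m and angle between each of bottle, adapter_a, adapter_b's own z axis and vertical below 0.2 rad); the robot touches nothing.
It fails at once if a button is pressed out of order (in by more than 3.5 mm before the one ahead of it is in by 5 mm) ((value of joint yellow_button above 0.0035 m and value of joint red_button below 0.005 m) or (value of joint blue_button above 0.0035 m and value of joint yellow_button below 0.005 m) or (value of joint blue_button above 0.0035 m and value of joint red_button below 0.005 m)).
It fails at once if the grey gauge's button is pressed in (more than 3.5 mm) (value of joint grey_button above 0.0035 m).
It fails at once if a gauge is pressed with more than 25 N (contact force between any of the fingers, the arm and red_gauge above 25 N or contact force between any of the fingers, the arm and yellow_gauge above 25 N or contact force between any of the fingers, the arm and blue_gauge above 25 N or contact force between any of the fingers, the arm and grey_gauge above 25 N).
It fails at once if a gauge is lifted (10 mm), tipped (0.2 rad) or shifted (30 mm) (height (world z) of any of red_gauge, yellow_gauge, blue_gauge, grey_gauge above 0.01 m or angle between any of red_gauge, yellow_gauge, blue_gauge, grey_gauge's own z axis and vertical above 0.2 rad or distance of any of red_gauge, yellow_gauge, blue_gauge, grey_gauge from where it was at the start of the episode above 0.03 m).
It fails at once if another loose thing is moved by more than 25 mm or knocked over (distance of any of screwdriver, adapter_a, adapter_b, bottle, collar from where it was at the start of the episode above 0.025 m or angle between any of bottle, adapter_a, adapter_b's own z axis and vertical above 0.4 rad).
It also fails if it takes over 45 s, if anything falls off the work surface, if the arm or the gripper's body presses on something with over 40 N, if the wrist force passes 120 N, or if a joint passes its speed limit or range.

## Working session

There is one attempt and no reset: what is moved stays moved. The work goes in short steps, Python scripts to look and compute and a tool call to move; the robot and the scene stay as the last step left them, time stands still between calls to the robot, and variables do not carry over. Pictures are saved under pics/ and viewed, at most 10 in all, crops included, and the job is handed in when it is done.

Besides the shell and the picture viewer there is one more tool, called after "Request:" by a JSON object that holds its "method" and its "body", one argument or row to a line. drive_tool: Moves the arm, as the interface text tells. Its arguments: {"type":"object","properties":{"steps":{"type":"array"}},"required":["steps"]}

```bash
mkdir -p pics
python3 - <<'E'
from cell import get_state, viewer
import cv2
s=get_state(); print(s['t'],s['tool_pos'],s['eef_rot'],s['grip_width'])
for n in ['top','scene']:
    f=viewer.grab_frame(n); cv2.imwrite(f'pics/{n}0.png',f[:,:,::-1]); print(n,viewer.get_calibration(n))
E
```

```text
0.0 [0.20067147 0.48446558 0.23009545] [-0.61289189 -3.08047938  0.00361409] 0.08556928861439415
top {'vfov': 53.69907016497251, 'cx': 278.2787158019479, 'cy': 199.40691397319907, 'world_to_cam': array([[-4.81666094e-02, -9.98839258e-01, -3.37024269e-04,
         4.53272068e-02],
       [ 9.76392730e-01, -4.71553047e-02,  2.10792822e-01,
        -5.24257894e-01],
       [-2.10564039e-01,  9.82410749e-03,  9.77530702e-01,
        -8.82436010e-01],
       [ 0.00000000e+00,  0.00000000e+00,  0.00000000e+00,
         1.00000000e+00]])}
scene {'vfov': 46.54524660112099, 'cx': 287.69372698903294, 'cy': 210.99359448977967, 'world_to_cam': array([[ 0.26374834,  0.96457101,  0.00629203, -0.16166867],
       [-0.71907057,  0.19226348,  0.66781155,  0.34625597],
       [ 0.64294194, -0.1806586 ,  0.74430379, -1.44500665],
       [ 0.        ,  0.        ,  0.        ,  1.        ]])}
```

View pics/top0.png

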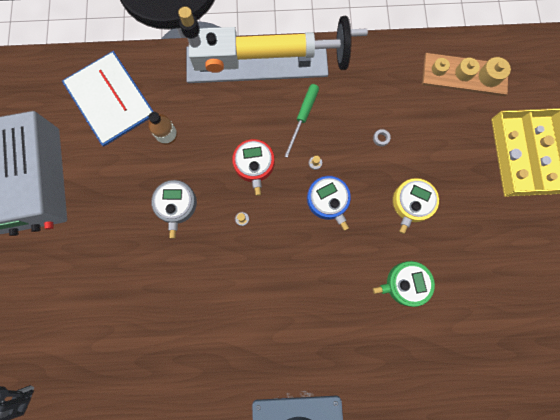

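View pics/scene0.png

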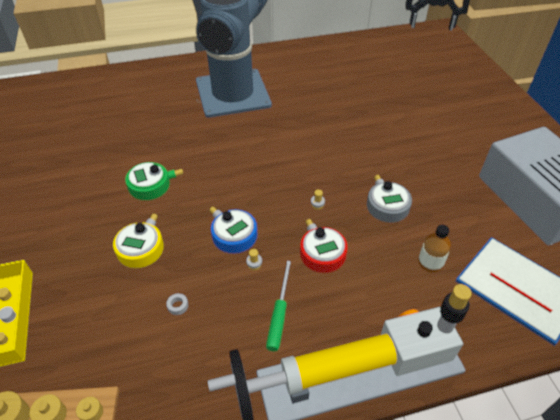

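Top view: red gauge (253,160) with its button at about (254,166), yellow (416,199), blue (329,197), grey (173,201). The green gauge at (412,284) is the look-alike. Each candidate is named by its ring colour. I'll measure the buttons in both views and enlarge a crop to confirm.

```bash
cat > h.py <<'E'
import numpy as np, cv2
from cell import viewer, get_state
def ray(cal,uv,h=420):
    f=h/2/np.tan(np.radians(cal['vfov'])/2); M=cal['world_to_cam']; R=M[:3,:3]
    d=R.T@np.array([(uv[0]-cal['cx'])/f,-(uv[1]-cal['cy'])/f,-1]); return -R.T@M[:3,3],d
def onz(cal,uv,z):
    c,d=ray(cal,uv); return c+d*(z-c[2])/d[2]
def tri(c1,u1,c2,u2):
    a,d=ray(c1,u1); b,e=ray(c2,u2); x=np.linalg.lstsq(np.c_[d,-e],b-a,rcond=None)[0]
    p,q=a+d*x[0],b+e*x[1]; return (p+q)/2,np.linalg.norm(p-q)
def dark(img,c,r,th=60):
    m=(img.max(2)<th).astype(np.uint8); w=np.zeros_like(m); cv2.circle(w,tuple(c),r,1,-1)
    n,l,s,k=cv2.connectedComponentsWithStats(m*w); i=1+s[1:,4].argmax(); return k[i],s[i]
E
python3 - <<'E'
from h import *
T=cv2.imread('pics/top0.png');S=cv2.imread('pics/scene0.png')
ct,cs=viewer.get_calibration('top'),viewer.get_calibration('scene')
G=dict(red=((254,166),(321,233)),yellow=((416,206),(139,229)),blue=((335,203),(228,216)),grey=((171,209),(387,187)))
hue=dict(red=(0,),yellow=(28,),blue=(112,))
H=cv2.cvtColor(T,cv2.COLOR_BGR2HSV)
for n,(a,b) in G.items():
    k1,s1=dark(T,a,11); k2,s2=dark(S,b,9)
    p,e=tri(ct,k1,cs,k2)
    print(n,k1.round(1),s1,k2.round(1),s2,'z.053:',onz(ct,k1,.053).round(4),onz(cs,k2,.05).round(4),'tri',p.round(4),round(e,4))
    if n in hue:
        h=H[:,:,0].astype(int); d=np.minimum(abs(h-hue[n][0]),180-abs(h-hue[n][0]))
        m=((d<9)&(H[:,:,1]>150)&(H[:,:,2]>80)).astype(np.uint8); w=np.zeros_like(m); cv2.circle(w,a,32,1,-1)
        c=max(cv2.findContours(m*w,0,1)[0],key=cv2.contourArea); (x,y),r=cv2.minEnclosingCircle(c)
        print('  ring',round(x,1),round(y,1),round(r,1),onz(ct,(x,y),.03).round(4))
cv2.imwrite('pics/crop.png',cv2.resize(T[130:310,140:450],None,fx=2.5,fy=2.5,interpolation=cv2.INTER_CUBIC))
E
```

```text
red [253.7 165.6] [250 162   8   8  53] [319.8 232.3] [316 228   8   9  58] z.053: [0.609  0.0729 0.053 ] [0.6093 0.0708 0.05  ] tri [0.6096 0.0719 0.0501] 0.0023
  ring 253.0 160.0 21.6 [0.6299 0.0751 0.03  ]
yellow [415.5 205.8] [412 202   8   9  57] [139.6 227.6] [136 223   9   9  59] z.053: [ 0.4967 -0.2893  0.053 ] [ 0.4981 -0.2942  0.05  ] tri [ 0.4974 -0.2927  0.0484] 0.0036
  ring 415.6 200.0 23.0 [ 0.5146 -0.2991  0.03  ]
blue [334.2 202.9] [330 199   9   9  55] [226.6 215.8] [223 212   8   9  53] z.053: [ 0.5123 -0.1062  0.053 ] [ 0.513  -0.1103  0.05  ] tri [ 0.5128 -0.1085  0.0491] 0.0036
  ring 328.4 197.2 21.6 [ 0.5309 -0.097   0.03  ]
grey [170.4 208.4] [167 205   8   8  58] [387.2 185.3] [384 182   7   8  48] z.053: [0.5175 0.2644 0.053 ] [0.5163 0.2636 0.05  ] tri [0.5175 0.2638 0.0514] 0.0019
```

View pics/crop.png

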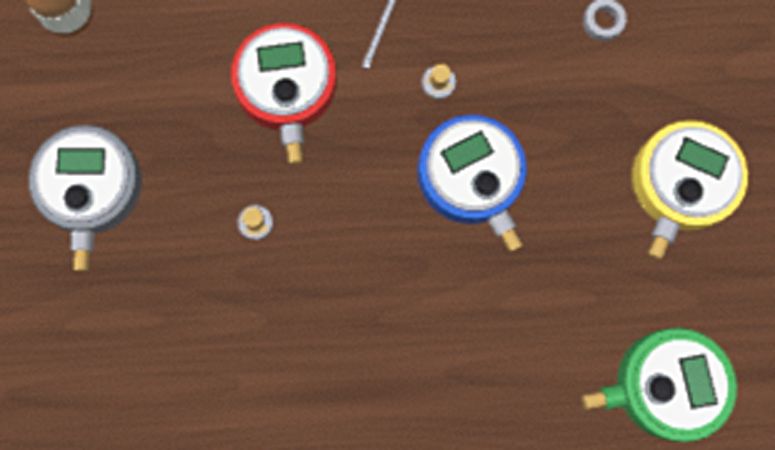

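The crop confirms them: red at (285,75), yellow at (690,175) and blue at (472,168), all with white faces and a black button towards the stem. Green at (680,385) is not wanted. Button heights (48–51 mm triangulated, dark blob centre) are plausible. I'll move over red with the gripper shut.

Request:
{"method": "drive_tool", "body": {
  "steps": [40, -40, 0, 0, 0, 0, 0, 40, -40, 0, 0, 0, 0, 0, 40, -40, 0, 0, 0, 0, 0, 40, -40, -10, 0, 0, 0, 0, 40, -40, -10, 0, 0, 0, 0, 40, -40, -10, 0, 0, 0, 0, 40, -40, -10, 0, 0, 0, 0, 40, -40, -10, 0, 0, 0, 0, 40, -40, -10, 0, 0, 0, 0, 40, -40, -10, 0, 0, 0, 0, 0, 0, 0, 0, 0, 0, 0, 0, 0, 0, 0, 0, 0, 0, 0, 0, 0, 0, 0, 0, 0]
}}

```text
t: 1.72
tool_pos: [0.6004, 0.0861, 0.1618]
eef_rot: [0.611, 3.081, 0.0]
contact_force: [0.0, 0.3, 0.1]
grip_width: 0.0001
finger_force: 0.0
```

Run:
```python
from h import *
s=get_state(); c=viewer.get_calibration('wrist'); f=viewer.grab_frame('wrist'); cv2.imwrite('pics/w1.png',f[:,:,::-1])
print(s['t'],s['tool_pos'],s['eef_rot'],s['q'],s['grip_width'],s['contact_force'])
R=c['world_to_cam']; F=210/np.tan(np.radians(c['vfov'])/2)
for p in [(.609,.072,.053),tuple(s['tool_pos'])]:
    v=R[:3,:3]@p+R[:3,3]; print(c['cx']+F*v[0]/-v[2], c['cy']+F*v[1]/v[2])
```

```text
1.725 [0.60038113 0.08606569 0.16181026] [6.10729413e-01 3.08144140e+00 4.64878898e-04] [3.17293839e-02 2.56110931e-01 1.93597040e-01 1.50800906e+00
 2.40535408e-04 4.23050139e-01] 5.317110402199758e-05 [0.00131479 0.28731274 0.09097075]
269.3918873367911 221.89884348697936
280.8817311506761 266.2976050405619
```

View pics/w1.png

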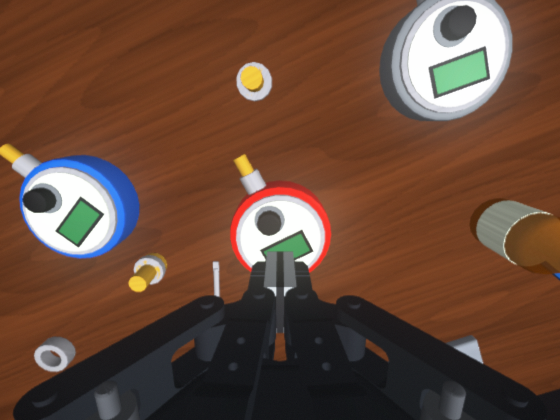

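The wrist view shows red's button at (269,221), where I predicted (269,222), and the fingertips at (280,262). The measurement holds, so I'll go over the button and down.

Request:
{"method": "drive_tool", "body": {
  "steps": [9, -14, -30, 0, 0, 0, 0, 0, 0, -40, 0, 0, 0, 0, 0, 0, -25, 0, 0, 0, 0, 0, 0, 0, 0, 0, 0, 0, 0, 0, 0, 0, 0, 0, 0]
}}

```text
t: 2.4
tool_pos: [0.6106, 0.0717, 0.0681]
eef_rot: [0.611, 3.079, 0.001]
contact_force: [0.6, -0.0, -0.0]
grip_width: -0.0002
finger_force: 0.0
```

Run:
```python
from h import *
s=get_state(); print(s['tool_pos'],s['contact_force'])
```

```text
[0.6106389  0.07167771 0.0681123 ] [ 0.60553127 -0.01789523 -0.01373759]
```

Going down to about 46 mm, gently.

Request:
{"method": "drive_tool", "body": {
  "steps": [-1, 0, -8, 0, 0, 0, 0, 0, 0, -4, 0, 0, 0, 0, 0, 0, -3, 0, 0, 0, 0, 0, 0, -3, 0, 0, 0, 0, 0, 0, -2, 0, 0, 0, 0, 0, 0, -2, 0, 0, 0, 0, 0, 0, 0, 0, 0, 0, 0, 0, 0, 0, 0, 0, 0, 0]
}}

```text
t: 3.4
tool_pos: [0.6095, 0.0711, 0.0453]
eef_rot: [0.613, 3.08, 0.001]
contact_force: [-0.7, 2.0, 5.7]
grip_width: 0.0001
finger_force: 2.8
```

5.7 N at 45.3 mm gives an unloaded top at 49.1 mm, so the button is in. I'll push 1 mm more to be sure, then go up and across to yellow, which is (-112, -363) away.

Request:
{"method": "drive_tool", "body": {
  "steps": [0, 0, -1, 0, 0, 0, 0, 0, 0, 0, 0, 0, 0, 0, 0, 0, 20, 0, 0, 0, 0, 0, 0, 45, 0, 0, 0, 0, -14, -45, 20, 0, 0, 0, 0, -14, -45, 0, 0, 0, 0, 0, -14, -45, 0, 0, 0, 0, 0, -14, -45, 0, 0, 0, 0, 0, -14, -45, 0, 0, 0, 0, 0, -14, -45, 0, 0, 0, 0, 0, -14, -45, 0, 0, 0, 0, 0, -14, -45, 0, 0, 0, 0, 0, 0, 0, 0, 0, 0, 0, 0, 0, 0, 0, 0, 0, 0, 0]
}}

```text
t: 5.15
tool_pos: [0.4964, -0.2886, 0.1274]
eef_rot: [-0.614, -3.079, -0.002]
contact_force: [0.5, 0.9, -0.2]
grip_width: -0.0
finger_force: 0.0
```

Run:
```python
from h import *
s=get_state(); c=viewer.get_calibration('wrist'); f=viewer.grab_frame('wrist'); cv2.imwrite('pics/w2.png',f[:,:,::-1])
R=c['world_to_cam']; F=210/np.tan(np.radians(c['vfov'])/2)
print(s['t'],s['tool_pos'])
for n,p in dict(y=(.497,-.291,.053),b=(.513,-.108,.053),r=(.609,.072,.047)).items():
    v=R[:3,:3]@p+R[:3,3]; uv=np.array([c['cx']+F*v[0]/-v[2], c['cy']+F*v[1]/v[2]]); print(n,uv)
    if 0<uv[0]<560 and 0<uv[1]<420:
        k,st=dark(f[:,:,::-1],uv.astype(int),22,70); print(k,st,onz(c,k,.053))
```

```text
5.15 [ 0.49640211 -0.28859714  0.12740513]
y [277.82089767 222.28624391]
[274.28070175 212.9122807 ] [264 210  22   8  57] [ 0.4890043  -0.29057325  0.053     ]
b [523.03536844 148.69392713]
[516.609375   149.54557292] [501 136  33  29 768] [ 0.51184194 -0.11233862  0.053     ]
r [780.11268118 174.22403706]
```

View pics/w2.png

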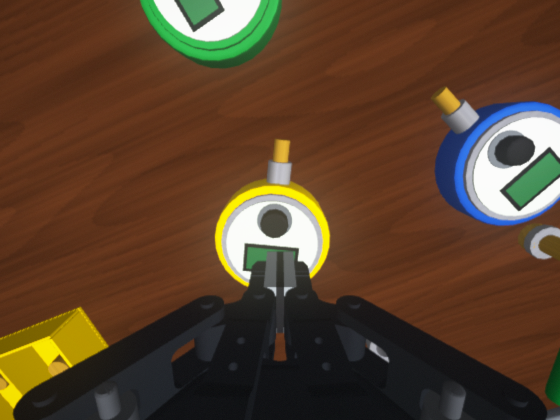

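The wrist view shows yellow's button at (274,221), about 4 px left of the prediction. That puts y at about -0.293, the triangulated value. Shift y by -4 mm, then press.

Request:
{"method": "drive_tool", "body": {
  "steps": [1, -4, -35, 0, 0, 0, 0, 0, 0, -24, 0, 0, 0, 0, 0, 0, -8, 0, 0, 0, 0, 0, 0, -4, 0, 0, 0, 0, 0, 0, -3, 0, 0, 0, 0, 0, 0, -3, 0, 0, 0, 0, 0, 0, -2, 0, 0, 0, 0, 0, 0, -2, 0, 0, 0, 0, 0, 0, 0, 0, 0, 0, 0, 0, 0, 0, 0, 0, 0, 0]
}}

```text
t: 6.45
tool_pos: [0.4987, -0.2933, 0.0478]
eef_rot: [0.613, 3.08, -0.001]
contact_force: [1.9, 0.6, 3.4]
grip_width: 0.0001
finger_force: 1.4
```

Request:
{"method": "drive_tool", "body": {
  "steps": [0, 0, -2, 0, 0, 0, 0, 0, 0, -2, 0, 0, 0, 0, 0, 0, 0, 0, 0, 0, 0, 0, 0, 0, 0, 0, 0, 0]
}}

```text
t: 6.95
tool_pos: [0.4987, -0.2934, 0.0445]
eef_rot: [0.613, 3.079, -0.001]
contact_force: [1.1, 0.7, 7.7]
grip_width: 0.0001
finger_force: 3.4
```

7.7 N is well above the 3 N resistance, so yellow is at its stop. Next is blue.

Request:
{"method": "drive_tool", "body": {
  "steps": [0, 0, 20, 0, 0, 0, 0, 0, 0, 45, 0, 0, 0, 0, 3, 45, 20, 0, 0, 0, 0, 4, 45, 0, 0, 0, 0, 0, 4, 45, 0, 0, 0, 0, 0, 3, 48, 0, 0, 0, 0, 0, 0, 0, 0, 0, 0, 0, 0, 0, 0, 0, 0, 0, 0, 0, 0, 0, 0, 0, 0, 0, 0]
}}

```text
t: 8.07
tool_pos: [0.5115, -0.1112, 0.1278]
eef_rot: [-0.615, -3.08, 0.001]
contact_force: [0.4, -0.7, 0.3]
grip_width: 0.0001
finger_force: 0.0
```

Run:
```python
from h import *
s=get_state(); c=viewer.get_calibration('wrist'); f=viewer.grab_frame('wrist'); cv2.imwrite('pics/w3.png',f[:,:,::-1])
R=c['world_to_cam']; F=210/np.tan(np.radians(c['vfov'])/2)
print(s['t'],s['tool_pos'])
for p in [(.513,-.109,.053),(.513,-.099,.053),(.523,-.109,.053)]:
    v=R[:3,:3]@p+R[:3,3]; print(c['cx']+F*v[0]/-v[2], c['cy']+F*v[1]/v[2])
```

```text
8.075 [ 0.51153129 -0.11119479  0.12775352]
283.94118518024277 220.87347932793438
296.0408192911607 216.10804502648844
288.84848208619945 232.10618133224293
```

View pics/w3.png

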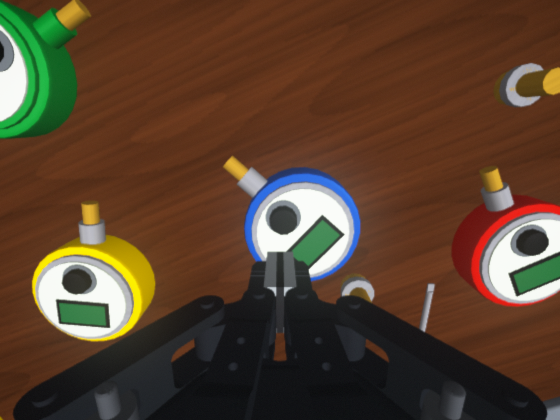

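Blue's button is at (284,218) and the prediction was (284,221), so the target is about (0.511, -0.109). Pressing.

Request:
{"method": "drive_tool", "body": {
  "steps": [0, 2, -35, 0, 0, 0, 0, 0, 0, -24, 0, 0, 0, 0, 0, 0, -8, 0, 0, 0, 0, 0, 0, -4, 0, 0, 0, 0, 0, 0, -3, 0, 0, 0, 0, 0, 0, -3, 0, 0, 0, 0, 0, 0, -2, 0, 0, 0, 0, 0, 0, -2, 0, 0, 0, 0, 0, 0, -2, 0, 0, 0, 0, 0, 0, -1, 0, 0, 0, 0, 0, 0, 0, 0, 0, 0, 0, 0, 0, 0, 0, 0, 0, 0]
}}

```text
t: 9.62
tool_pos: [0.5128, -0.1085, 0.0453]
eef_rot: [0.613, 3.079, -0.001]
contact_force: [0.8, -1.7, 5.6]
grip_width: -0.0
finger_force: 2.8
```

Request:
{"method": "drive_tool", "body": {
  "steps": [0, 0, -1, 0, 0, 0, 0, 0, 0, 0, 0, 0, 0, 0, 0, 0, 20, 0, 0, 0, 0, 0, 0, 50, 0, 0, 0, 0, -40, 0, 40, 0, 0, 0, 0, -50, 0, 20, 0, 0, 0, 0, -50, 0, 0, 0, 0, 0, 0, -50, 0, 0, 0, 0, 0, 0, 0, 0, 0, 0, 0, 0, 0, 0, 0, 0, 0, 0, 0, 0, 0, 0, 0, 0, 0, 0, 0]
}}

```text
t: 11.0
tool_pos: [0.3227, -0.1079, 0.1731]
eef_rot: [-0.612, -3.081, -0.001]
contact_force: [-0.2, -0.4, 0.4]
grip_width: -0.0003
finger_force: 0.0
```

Run:
```python
from h import *
for n in ['top','scene']:
    cv2.imwrite(f'pics/{n}1.png',viewer.grab_frame(n)[:,:,::-1])
T=cv2.imread('pics/top1.png');S=cv2.imread('pics/scene1.png')
s=get_state(); print(s['tool_pos'],s['contact_force'])
ct,cs=viewer.get_calibration('top'),viewer.get_calibration('scene')
G=dict(red=((254,166),(321,233)),yellow=((416,206),(139,229)),blue=((335,203),(228,216)),grey=((171,209),(387,187)))
for n,(a,b) in G.items():
    k1,s1=dark(T,a,11); k2,s2=dark(S,b,9); p,e=tri(ct,k1,cs,k2); print(n,k1.round(1),k2.round(1),p.round(4),round(e,4))
cv2.imwrite('pics/crop2.png',cv2.resize(S[130:300,100:460],None,fx=2.2,fy=2.2,interpolation=cv2.INTER_CUBIC))
```

```text
[ 0.32259266 -0.10791012  0.17309652] [0.71595078 0.56416649 0.46384328]
red [253.7 165.9] [319.5 234.1] [0.6102 0.0717 0.0451] 0.003
yellow [415.1 205.9] [140.1 229. ] [ 0.4979 -0.2929  0.0441] 0.0031
blue [334.  203.2] [226.7 217.2] [ 0.513  -0.1086  0.0448] 0.0038
grey [170.3 208.5] [387.2 185.3] [0.5174 0.2641 0.0512] 0.0021
```

View pics/crop2.png

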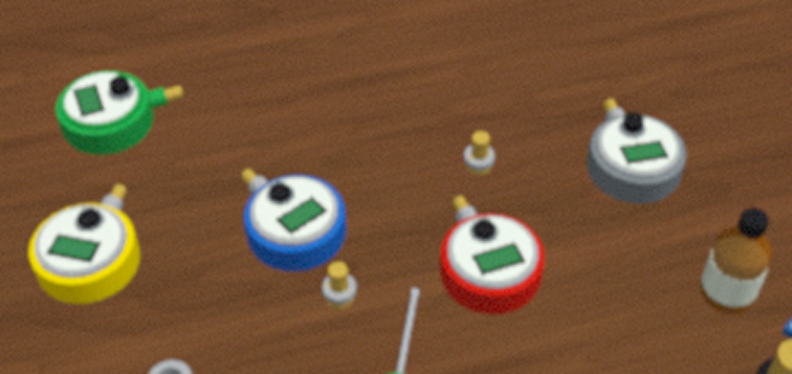

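The crop shows red, yellow and blue with low caps: their blob centres dropped 4–5 mm, as half the side height shows. Grey is unchanged, nothing has shifted and the arm is clear. Handing in.

```bash
python3 -c "
from cell import job; print(job.close_job())"
```

```text
the job is handed in; nothing more can be done
None
```

I pressed the red, yellow and blue gauges' buttons to their stops in that order, left the grey one untouched with no gauge visibly shifted, and handed the job in; the hand-in gave no verdict.

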